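# Set the receiver test level four clicks down, then sound the tone

## Robot

A 6-joint arm with a two-finger parallel gripper is mounted at the origin on a cart in front of the work surface, level with it; the furniture and walls round the work are solid. World frame = base frame: x ahead of the robot, y to its left, z up, the work surface at z = 0. Lengths are in m, angles in rad, forces in N, time in s.
With the tool pointing down it reaches from about 0.35 to 0.8 m from the base axis. Payload 7.3 kg.
Tool frame: the origin (TCP) lies between the finger pads; the fingertips stand 25 mm ahead of it and the grasp point (between the pads) lies 6 mm ahead of it (r.tip_extent is the distance from the TCP to the fingertips, in m); z points along the fingers, y is the direction in which the jaws open and shut (so a half turn about z gives the same grasp; the last joint's range is limited). The gripper opens to 85 mm and grips with 20 to 120 N. Pads are 22 mm wide; open, the fingers measure 114 mm over their backs; the gripper's body (76 mm by 85 mm) begins 54 mm behind the grasp point. The pads swing forward as they close: fully open they stand 13 mm farther back than shut.
Start: joints at [1.099, 0.342, 1.524, -0, 1.275, -0.146], TCP at [0.168, 0.497, 0.256] pointing down, gripper open.
Joint ranges: [-2.53, 2.53], [-0.77, 2.02], [0.04, 2.7], [-1, 4.14], [0.28, 2.66], [-3.11, 3.11]. Speed limits (rad/s): [2.57, 2.57, 3.14, 3.14, 3.14, 3.14].

## Interface

Orientations are given as a unit quaternion [x, y, z, w].
In Python, from workcell import r, command_gripper, optics gives the robot as it stands. The module is installed in compiled form; this text tells all that it offers. Calls block until the motion is done:
- r.reach(position, orientation): joint-space move of the TCP to a pose.
- r.move_straight(position, orientation=None, speed=0.15, max_force=None): straight line of the TCP; orientation=None keeps the orientation; speed is the mean speed in m/s. With max_force (N) it stops when the force on the tool has changed by that much, and returns True; else False.
- r.movej(angles): joint-space move.
- command_gripper(opening, force=None): finger opening in m; force is the grip in N (None keeps the last); returns when the fingers have stopped.
- r.hold(seconds).
- r.solve_ik(position, orientation): joint angles nearest the present ones, or None.
- r.read_state(): the state.
- optics.get_image(name): name is "scene" or "top"; returns (picture, depth): 400x640x3 uint8, red, green, blue; 400x640 float32, m along the optical axis (not along the pixel's ray), 0 where there is no reading.
- optics.camera_model(name): a dict with "K" (3x3 intrinsics, pixels), "R" (3x3) and "t" (3): a world point X has camera coordinates R X + t. Camera axes: x right, y down, z forward; pixel columns grow to the right and rows downward; lengths in m; the calibration is good to about 2 mm. A picture is of the moment at which its call begins. camera_model takes no time and is no camera call.
A pose or a line that the arm cannot do raises r.PlanningError and nothing moves.
- r.finish_job(): hands the job in, once; it reports no verdict.
The state is a dict: "time_s": time; "joint_positions": joint angles; "dq": joint speeds; "tau": joint torques, N m; "eef_pos": TCP position; "eef_rot": TCP orientation; "contact_force": force on the tool from outside, world axes, zero at the start; "torque": the same for the moment, N m; "grip_width": finger opening in m.
Only numpy, scipy, OpenCV 4.12 (cv2) and the standard library are available. Lean on these libraries where they do the work, as an engineer would, in place of code of your own. Each camera call takes 0.05 s, during which the arm holds its last target.

## Task

Take the level of the cream-grey receiver test set down by four clicks and sound the test tone: with a fingertip push the lever of its black click-stop dial round clockwise (seen from above), exactly four clicks on from wherever it stands, and leave it resting in that click. Only then press the round green tone key fully down for a moment and let it spring back. Push gently without pinching or forcing the dial, leave the receiver capsule sitting in its nest, and do not disturb the two spare capsules and the keypad on the bench.

Things in the scene. Friction and masses are not known exactly. Their poses are not given: they have to be found in the camera images.
- test_set: Fixed bench test set: cream-grey case 160 mm deep (x), 190 wide (y), flat dark panel 50 mm above the bench, raised strip with a meter along the far edge (77 mm high, from x = +40 mm). Origin: centre of its underside; x away from the operator, y left, z up. In mm from it: dial axis (-22, 28), tone key (-46, -60), capsule nest (8, -60), a black cup 55 across, 9 high.
- dial_axis (a point): Point on the dial's vertical axis, at the height of the top panel (fixed to the case).
- dial_lever (a point): Point on the dial's lever, 40 mm from the dial's axis, on its middle line, half-way up (17 mm above the panel). Black dial: skirt of radius 37 mm, top 7 mm above the panel; hub of radius 15 mm; one radial lever, a bar 10 mm wide with a white line on top, from 8 to 27 mm above the panel, reaching 49 mm from the axis. Four clicks carry this point 120 degrees round the axis.
- level_dial (a joint): Dial angle, rad, growing clockwise from above. Eight spring clicks 30 degrees apart at 0, 0.524, 1.047 ... 3.665, end stops just beyond. At 0 the lever points 105 degrees anticlockwise from the case's +x. Starts in the first, second or third click. A push of about 5 N at 40 mm radius moves it out of a click; past half-way (15 degrees) it snaps forward into the next, ahead of the finger.
- tone_key (a joint): Travel of the tone key, m: 0 up, 0.006 fully down. Spring return; about 1.5 N to start, 5 N fully down.
- tone_key_top (a point): Centre of the top of the tone key: a round green button 26 mm across whose top stands 22 mm above the panel, in a black collar 42 mm across and 12 mm high.
- capsule_1: Receiver capsule under test, a black disc with a pale top, 40 mm across and 15 mm high, loose in the nest on the test set. Origin at the centre of its underside.
- capsule_2: Another receiver capsule, 40 mm across, 15 mm high, loose on the bench left of the test set. Origin at the centre of its underside. Leave it alone.
- capsule_3: Another receiver capsule like it, loose on the bench left of the test set. Leave it alone.
- keypad_1: Steel keypad module 78 x 62 x 18 mm, loose on the bench farther left. Origin at the centre of its underside. Leave it alone.
There are look-alikes about, which are no part of the job. Leave any blue, orange or yellow look-alike of the capsule_1 alone.

How it is judged:
On the way, in this order (a step that is already met when the one before it is completed fails the run):
1. the dial rests four clicks clockwise of where it started (distance of dial_lever from where it was at the start of the episode between 0.066 and 0.0722 m and velocity of joint level_dial between -0.1 and 0.1 rad/s), for 0.3 s.
2. the tone key is pressed fully down (value of joint tone_key above 0.0048 m), for 0.1 s.
At the end, for the whole second after the job is handed in: The dial rests four clicks (120 degrees, within 6) clockwise of its start; after that the tone key was pressed, and it is up again (within 1.5 mm); the capsule sits in its nest (within 6 mm); the other capsules and the keypad lie within 20 mm of where they were (all of step 1 and value of joint tone_key below 0.0015 m and z of capsule_1 in the frame of test_set below 0.056 m and distance of capsule_1 from where it was at the start of the episode below 0.006 m and distance of each of capsule_2, capsule_3, keypad_1 from where it was at the start of the episode below 0.02 m); the robot touches nothing.
It fails at once if the tone key is pressed while the dial is not four clicks on (value of joint tone_key above 0.003 m and not (distance of dial_lever from where it was at the start of the episode between 0.066 and 0.0722 m)).
It fails at once if the dial is pinched or forced (more than 20 N between fingers and dial) (contact force between the fingers and level_dial above 20 N).
It fails at once if the capsule under test is lifted or pushed in its nest (6 mm) (distance of capsule_1 from where it was at the start of the episode above 0.006 m).
It fails at once if a part lying on the bench is lifted or moved by more than 20 mm (distance of any of capsule_2, capsule_3, keypad_1 from where it was at the start of the episode above 0.02 m).
It also fails if it takes over 58 s, if anything falls off the work surface, if the arm or the gripper's body presses on something with over 40 N, if the wrist force passes 120 N, or if a joint passes its speed limit or range.

## Working session

There is one attempt and no reset: what is moved stays moved. The work goes in short steps, each a Python script; the robot and the scene stay as the last script left them, time stands still between calls to the robot, and variables do not carry over. Pictures are saved under pics/ and viewed, and the job is handed in when it is done.

```bash
mkdir -p pics; python3 - <<'E'
from workcell import r, optics
import cv2, numpy as np
for n in ["scene","top"]:
    im,d=optics.get_image(n); cv2.imwrite(f"pics/{n}0.png",im[:,:,::-1]); np.savez(f"{n}0.npz",im=im,d=d)
    m=optics.camera_model(n); print(n,m["K"].tolist(),(-m["R"].T@m["t"]).round(3),m["R"].round(3).tolist(),d.min(),d.max())
s=r.read_state(); print(s["time_s"],s["eef_pos"],s["eef_rot"],s["grip_width"],r.tip_extent)
E
```

```text
scene [[478.48905225633825, 0.0, 314.06772138135693], [0.0, 478.48905225633825, 202.13742315985556], [0.0, 0.0, 1.0]] [ 0.011 -0.468  0.838] [[0.661, -0.75, 0.002], [-0.579, -0.512, -0.634], [0.477, 0.418, -0.773]] 0.0 1.9923769
top [[439.37125826268425, 0.0, 320.3966903367958], [0.0, 439.37125826268425, 201.21414640585434], [0.0, 0.0, 1.0]] [ 0.432 -0.054  0.994] [[0.02, -1.0, -0.003], [-0.996, -0.02, -0.088], [0.088, 0.005, -0.996]] 0.0 1.6856544
0.1 [0.16786736 0.49709743 0.25568985] [ 1.62193975e-01  9.86758640e-01 -6.73915024e-04 -2.17017415e-04] 0.08569499566872524 0.025
```

View pics/top0.png

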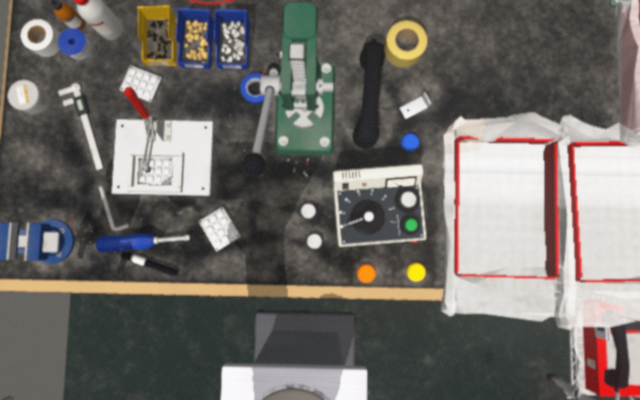

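View pics/scene0.png

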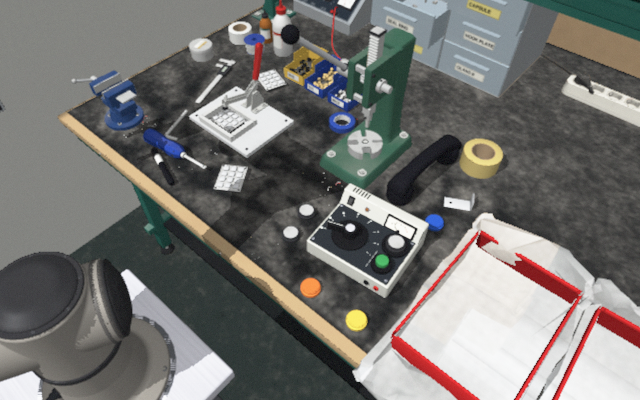

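Top view: the test set is at about (380,205), with its dial hub near (368,216), green key at (411,225) and capsule in the nest at (408,199). The spare capsules are at (308,211) and (315,241), and the keypad is at (220,229). The look-alikes are blue (411,142), orange (366,273) and yellow (416,272). Next I'll enlarge the test set.

```bash
python3 - <<'E'
import cv2, numpy as np
a=np.load("top0.npz")["im"][155:255,320:440,::-1]; b=np.load("scene0.npz")["im"][175:300,295:440,::-1]
cv2.imwrite("pics/tc.png",cv2.resize(a,None,fx=6,fy=6,interpolation=cv2.INTER_CUBIC))
cv2.imwrite("pics/sc.png",cv2.resize(b,None,fx=4.7,fy=4.7,interpolation=cv2.INTER_CUBIC))
E
```

```text
(no output)
```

View pics/tc.png

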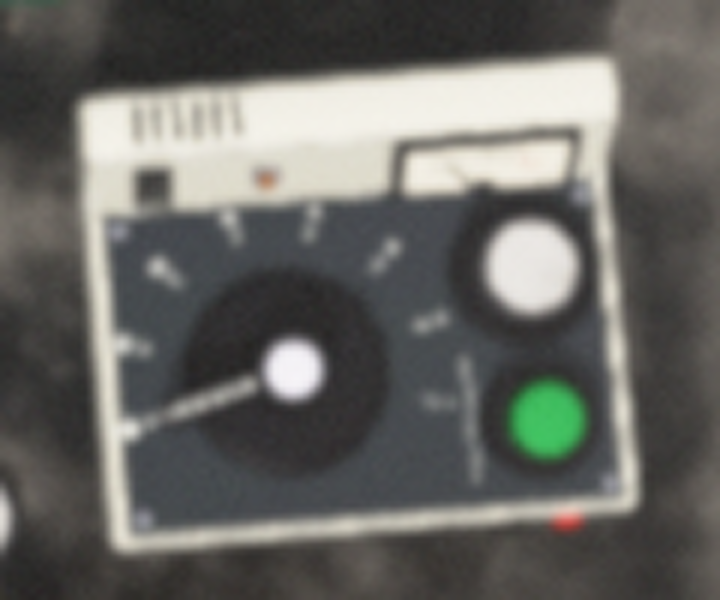

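View pics/sc.png

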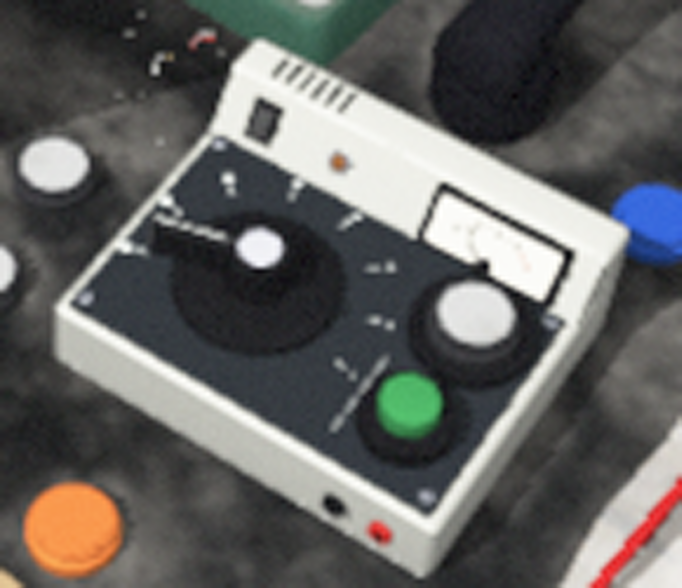

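The lever sits on the first of the eight printed marks, pointing left in the picture with its white line from (343,217) to (366,214). Next I'll triangulate the green key, hub cap and capsule from both views, and get the lever angle and the case yaw.

```bash
cat > h.py <<'E'
import numpy as np, cv2
from workcell import r, command_gripper, optics
def ray(n,uv):
    m=optics.camera_model(n);K,R,t=[np.array(m[k],float) for k in("K","R","t")]
    d=R.T@np.linalg.inv(K)@np.array([uv[0],uv[1],1.]);return -R.T@t,d/np.linalg.norm(d)
def onplane(n,uv,z):
    c,d=ray(n,uv);return c+d*(z-c[2])/d[2]
def tri(uv1,uv2):
    a,d1=ray("top",uv1);b,d2=ray("scene",uv2)
    s=np.linalg.lstsq(np.c_[d1,-d2],b-a,rcond=None)[0];p,q=a+d1*s[0],b+d2*s[1]
    return (p+q)/2,np.linalg.norm(p-q)
def blob(im,mask,box):
    x0,y0,x1,y1=box;M=np.zeros(mask.shape,np.uint8);M[y0:y1,x0:x1]=mask[y0:y1,x0:x1]
    n,l,s,c=cv2.connectedComponentsWithStats(M);i=1+np.argmax(s[1:,4]);return c[i],s[i]
def masks(im):
    h=cv2.cvtColor(im,cv2.COLOR_RGB2HSV);H,S,V=h[...,0],h[...,1],h[...,2]
    return ((H>45)&(H<85)&(S>110)&(V>90)).astype(np.uint8),((V>165)&(S<60)).astype(np.uint8)
E
python3 - <<'E'
from h import *
T=np.load("top0.npz")["im"];S=np.load("scene0.npz")["im"];Td=np.load("top0.npz")["d"]
tg,tw=masks(T);sg,sw=masks(S)
B={"key":(blob(T,tg,(395,210,425,240)),blob(S,sg,(365,245,400,280))),
"hub":(blob(T,tw,(360,208,377,224)),blob(S,sw,(343,219,359,235))),
"cap":(blob(T,tw,(398,190,419,210)),blob(S,sw,(385,230,408,252)))}
P={}
for k,(a,b) in B.items():
    p,e=tri(a[0],b[0]);P[k]=p;print(k,a[0].round(1),a[1],b[0].round(1),b[1],p.round(4),"gap",round(e,4))
v=P["key"]-P["hub"]; ref=np.arctan2(-88,-24);print("yaw axis-key",np.degrees(np.arctan2(v[1],v[0])-ref),np.linalg.norm(v[:2]),np.hypot(88,24))
v=P["cap"]-P["key"];print("yaw cap-key",np.degrees(np.arctan2(v[1],v[0])))
# panel front edge bottom-left/right corners of the case on z=.05
for n,c in (("top",[(320+115/6,155+550/6),(320+635/6,155+510/6)]),("scene",[(295+60/4.7,175+318/4.7),(295+432/4.7,175+545/4.7)])):
    q=[onplane(n,x,0.05) for x in c];d=q[0]-q[1];print(n,np.round(q,4).tolist(),np.linalg.norm(d),"yaw",np.degrees(np.arctan2(-d[0],d[1])))
# lever line
for n,ps in (("top",[(320+135/6,155+428/6),(320+255/6,155+384/6)]),("scene",[(295+157/4.7,175+216/4.7),(295+228/4.7,175+238/4.7)])):
    q=[onplane(n,x,0.077) for x in ps];d=q[0]-q[1];h=q[0]-P["hub"];print(n,np.round(q,4).tolist(),"lever ang",np.degrees(np.arctan2(d[1],d[0])),"from hub",np.degrees(np.arctan2(h[1],h[0])),np.linalg.norm(h[:2]))
E
```

```text
key [410.9 224.5] [405 218  13  14 137] [381.5 260.6] [375 254  14  14 153] [ 0.4671 -0.241   0.0645] gap 0.0023
hub [368.4 216.2] [364 212  10   9  66] [349.9 227.4] [345 224  10   8  59] [ 0.4827 -0.1504  0.0735] gap 0.0017
cap [408.1 199. ] [401 192  15  15 174] [395.7 241.2] [388 235  16  13 159] [ 0.5214 -0.2352  0.0646] gap 0.0018
yaw axis-key 5.503899837651998 0.0918737448711709 91.21403400793103
yaw cap-key 6.11005637359713
top [[0.4181, -0.0918, 0.05], [0.436, -0.2768, 0.05]] 0.18585963626090293 yaw 5.545091696851166
scene [[0.4113, -0.1007, 0.05], [0.4278, -0.2826, 0.05]] 0.1826476674679707 yaw 5.159759702209165
top [[0.4608, -0.097, 0.077], [0.4769, -0.1385, 0.077]] lever ang 111.25003926498196 from hub 112.29235846983127 0.05774911052647152
scene [[0.4639, -0.1092, 0.077], [0.4748, -0.1391, 0.077]] lever ang 110.08438960616337 from hub 114.48132628134891 0.04529181428450518
```

```bash
python3 - <<'E'
from h import *
for n,k,h,c in (("top",(410.9,224.5),(368.4,216.2),(408.1,199.)),("scene",(381.9,259.6),(349.9,227.4),(395.7,241.2))):
    print(n,onplane(n,k,.072).round(4),[onplane(n,h,z).round(4)[:2] for z in(.077,.08)],onplane(n,c,.067).round(4))
S=np.load("scene0.npz");T=np.load("top0.npz")
for n,D,pts in(("top",T,[(411,225),(368,216),(408,199),(385,232)]),("scene",S,[(382,259),(350,227),(396,240),(350,255)])):
    m=optics.camera_model(n)
    for p in pts:
        c,d=ray(n,p); f=np.array(m["R"])[2]; z=np.median(D["d"][p[1]-1:p[1]+2,p[0]-1:p[0]+2]); print(n,p,(c+d*z/(f@d)).round(4))
s=r.read_state()
for yaw in range(-180,181,30):
    a=np.radians(yaw); q=np.array([np.cos(a/2),np.sin(a/2),0,0.])
    for p in([.45,-.10,.1],[.52,-.13,.09],[.465,-.241,.1]):
        j=r.solve_ik(p,q); print(yaw,p,None if j is None else np.round(j,2)[[0,5]],end=" ")
    print()
E
```

```text
top [ 0.4677 -0.2404  0.072 ] [array([ 0.483 , -0.1507]), array([ 0.4828, -0.1504])] [ 0.5217 -0.2354  0.067 ]
scene [ 0.464  -0.2416  0.072 ] [array([ 0.4798, -0.1513]), array([ 0.478 , -0.1526])] [ 0.5191 -0.2352  0.067 ]
top (411, 225) [ 0.4666 -0.2406  0.072 ]
top (368, 216) [ 0.4833 -0.1498  0.0779]
top (408, 199) [ 0.5216 -0.235   0.0679]
top (385, 232) [ 0.4514 -0.1896  0.049 ]
scene (382, 259) [ 0.4651 -0.241   0.0722]
scene (350, 227) [ 0.481  -0.1507  0.0766]
scene (396, 240) [ 0.522  -0.234   0.0668]
scene (350, 255) [ 0.4446 -0.1818  0.0493]
-180 [0.45, -0.1, 0.1] [-0.39 -1.96] -180 [0.52, -0.13, 0.09] [-0.39 -1.96] -180 [0.465, -0.241, 0.1] [-0.62 -2.2 ] 
-150 [0.45, -0.1, 0.1] [-0.39 -2.48] -150 [0.52, -0.13, 0.09] [-0.39 -2.48] -150 [0.465, -0.241, 0.1] [-0.62 -2.72] 
-120 [0.45, -0.1, 0.1] [-0.39 -3.  ] -120 [0.52, -0.13, 0.09] [-0.39 -3.01] -120 [0.465, -0.241, 0.1] [-0.62  3.04] 
-90 [0.45, -0.1, 0.1] [-0.39  2.76] -90 [0.52, -0.13, 0.09] [-0.39  2.75] -90 [0.465, -0.241, 0.1] [-0.62  2.52] 
-60 [0.45, -0.1, 0.1] [-0.39  2.23] -60 [0.52, -0.13, 0.09] [-0.39  2.23] -
[... 234 characters left out ...]
0.241, 0.1] [-0.62  0.95] 
30 [0.45, -0.1, 0.1] [-0.39  0.66] 30 [0.52, -0.13, 0.09] [-0.39  0.66] 30 [0.465, -0.241, 0.1] [-0.62  0.42] 
60 [0.45, -0.1, 0.1] [-0.39  0.14] 60 [0.52, -0.13, 0.09] [-0.39  0.14] 60 [0.465, -0.241, 0.1] [-0.62 -0.1 ] 
90 [0.45, -0.1, 0.1] [-0.39 -0.39] 90 [0.52, -0.13, 0.09] [-0.39 -0.39] 90 [0.465, -0.241, 0.1] [-0.62 -0.62] 
120 [0.45, -0.1, 0.1] [-0.39 -0.91] 120 [0.52, -0.13, 0.09] [-0.39 -0.91] 120 [0.465, -0.241, 0.1] [-0.62 -1.15] 
150 [0.45, -0.1, 0.1] [-0.39 -1.43] 150 [0.52, -0.13, 0.09] [-0.39 -1.44] 150 [0.465, -0.241, 0.1] [-0.62 -1.67] 
180 [0.45, -0.1, 0.1] [-0.39 -1.96] 180 [0.52, -0.13, 0.09] [-0.39 -1.96] 180 [0.465, -0.241, 0.1] [-0.62 -2.2 ]
```

```bash
python3 - <<'E'
from h import *
print("ball",tri((254,161),(290,35)),"press top",tri((299,8),(377,32)), "red handle", tri((131,92),(258,46)))
p=r.read_state()["eef_pos"]
Z=np.load("top0.npz")["d"];m=optics.camera_model("top")
for q in((254,161),(262,120),(270,90),(299,50),(131,95)):
    c,d=ray("top",q); print(q,(c+d*Z[q[1],q[0]]/(np.array(m["R"])[2]@d)).round(3))
E
```

```text
ball (array([0.5365379 , 0.04389727, 0.39216189]), np.float64(0.006146338709443927)) press top (array([0.78456097, 0.00713226, 0.30975491]), np.float64(0.05202699995611146)) red handle (array([0.70423157, 0.31939997, 0.174226  ]), np.float64(0.006888639988067945))
(254, 161) [0.535 0.038 0.414]
(262, 120) [0.613 0.041 0.333]
(270, 90) [0.685 0.039 0.263]
(299, 50) [ 0.721 -0.014  0.343]
(131, 95) [0.699 0.315 0.179]
```

The press's lever ball is a hazard at about (0.535, 0.04, 0.40), so I'll transit at a radius of about 0.4 m and come in from the right. The lever is at the first click (110.5° world, case yaw 5.5°).

```bash
cat >> h.py <<'E'
AX=np.array([.482,-.1505]); KEY=np.array([.4665,-.2405]); L0=110.5
def quat(a): a=np.radians(a); return np.array([np.cos(a/2),np.sin(a/2),0,0.])
def pose(L,gap,z,rad=.041,half=.011):
    """finger face 'gap' behind (ccw of) a lever at world angle L deg"""
    t=np.radians(L);u=np.array([np.cos(t),np.sin(t)]);n=np.array([-u[1],u[0]])
    p=AX+rad*u+(.005+half+gap)*n; return [p[0],p[1],z],quat(L-90)
def st(): 
    s=r.read_state();return round(s["time_s"],2),np.round(s["eef_pos"],4),np.round(s["contact_force"],2),round(s["grip_width"],4)
E
python3 - <<'E'
from h import *
command_gripper(0.0,20); print(st(),r.tip_extent)
r.reach([.30,.27,.25],quat(100)); print(st())
r.reach([.39,-.02,.24],quat(60)); print(st())
p,q=pose(L0,.010,.16); print(p)
r.reach(p,q); print(st())
im,d=optics.get_image("scene");cv2.imwrite("pics/s1.png",im[:,:,::-1])
im,d=optics.get_image("top");cv2.imwrite("pics/t1.png",im[:,:,::-1])
E
```

```text
(0.87, array([0.168 , 0.4974, 0.2563]), array([ 0.68, -0.06,  0.01]), -0.0001) 0.025
(1.89, array([0.3001, 0.2707, 0.2502]), array([-0.19, -0.27,  0.19]), 0.0001)
(3.06, array([ 0.3901, -0.0191,  0.24  ]), array([-0.04,  1.45, -0.46]), -0.0002)
[np.float64(0.44328802044790344), np.float64(-0.12120183215356184), 0.16]
(3.67, array([ 0.4432, -0.1199,  0.1601]), array([-0.31,  0.49, -0.85]), 0.0)
```

View pics/s1.png

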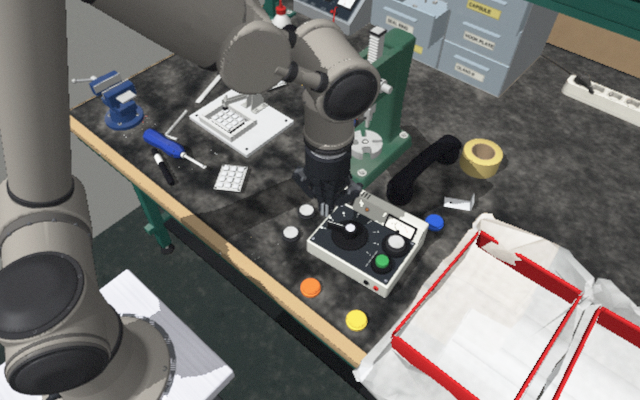

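View pics/t1.png

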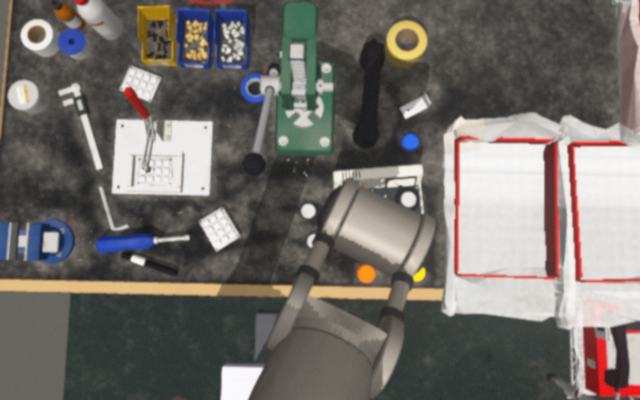

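The fingertips hover next to the lever on its operator side, at about (323,208) in the scene view. The wrist is clear of the press ball at top (255,160). Next I'll lower and look.

```bash
python3 - <<'E'
from h import *
p,q=pose(L0,.010,.088)
print(r.move_straight(p,q,speed=.06,max_force=8)); r.hold(.2); print(st())
im,d=optics.get_image("scene");cv2.imwrite("pics/s2.png",cv2.resize(im[170:300,285:440,::-1],None,fx=5,fy=4.6,interpolation=cv2.INTER_CUBIC))
E
```

```text
False
(5.33, array([ 0.4434, -0.1213,  0.0883]), array([0.19, 0.16, 0.47]), 0.0001)
```

View pics/s2.png

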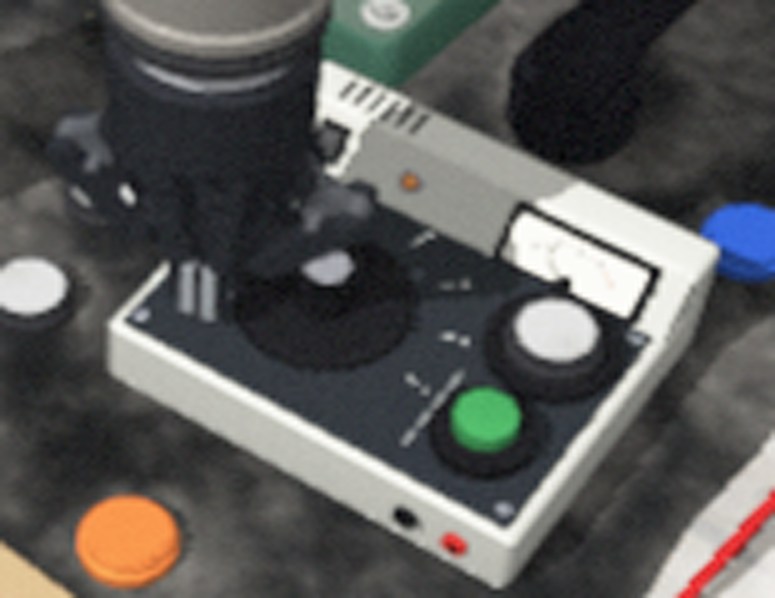

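The closed tips stand on the panel side of the lever with no contact. Now I'll push along the arc in small steps and log the tangential force.

```bash
cat >> h.py <<'E'
def push(s,guard=10,speed=.05):
    p,q=pose(L0-s,0,.088); hit=r.move_straight(p,q,speed=speed,max_force=guard)
    x=r.read_state(); t=np.radians(L0-s); n=np.array([-np.sin(t),np.cos(t)]); F=x["contact_force"]
    print(s,hit,"t=%.2f Ft=%.2f Fz=%.2f w=%.4f"%(x["time_s"],F[:2]@n,F[2],x["grip_width"])); return hit
E
python3 - <<'E'
from h import *
for s in range(-10,50,4):
    if push(s): break
im,d=optics.get_image("scene");cv2.imwrite("pics/s3.png",cv2.resize(im[170:300,285:440,::-1],None,fx=5,fy=4.6,interpolation=cv2.INTER_CUBIC))
E
```

```text
-10 False t=5.70 Ft=0.03 Fz=-0.03 w=0.0002
-6 False t=5.95 Ft=0.03 Fz=-0.16 w=0.0005
-2 False t=6.20 Ft=0.09 Fz=-0.04 w=-0.0002
2 False t=6.45 Ft=4.78 Fz=2.35 w=0.0003
6 False t=6.70 Ft=1.00 Fz=0.74 w=-0.0002
10 False t=6.95 Ft=2.12 Fz=1.99 w=0.0001
14 False t=7.20 Ft=-0.14 Fz=0.14 w=-0.0003
18 False t=7.45 Ft=0.57 Fz=0.10 w=0.0000
22 False t=7.70 Ft=-0.31 Fz=-0.30 w=-0.0000
26 False t=7.95 Ft=0.27 Fz=-0.49 w=-0.0001
30 False t=8.20 Ft=0.74 Fz=-0.28 w=-0.0001
34 False t=8.45 Ft=3.82 Fz=1.49 w=-0.0001
38 False t=8.70 Ft=2.28 Fz=1.22 w=-0.0003
42 False t=8.95 Ft=0.18 Fz=-0.02 w=-0.0002
46 False t=9.20 Ft=-0.15 Fz=0.36 w=0.0000
```

View pics/s3.png

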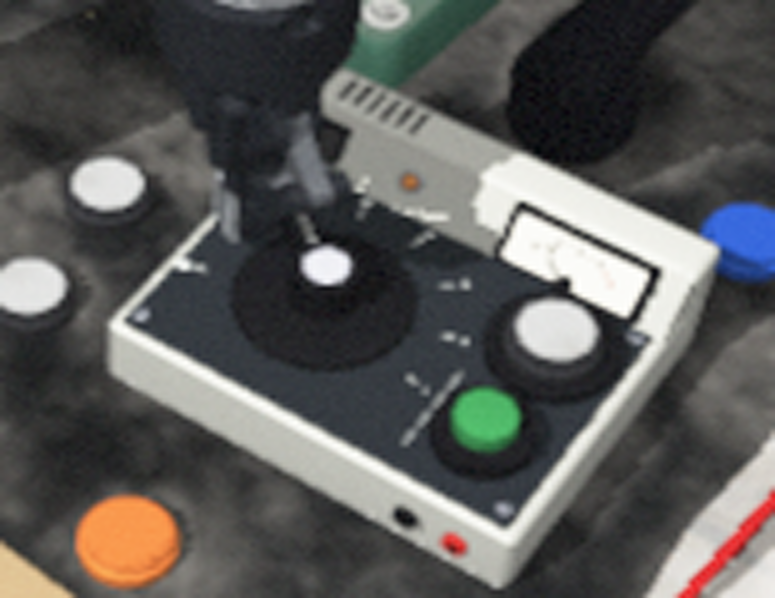

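The snaps came at about 12° and 40° of finger angle, as expected, and the lever is now at click 2 (third position). I'll continue through the third, then take the fourth in finer steps.

```bash
python3 - <<'E'
from h import *
for s in list(range(50,95,4))+[96,98,100,102,104,106]:
    if push(s,speed=.05 if s<95 else .03): break
im,d=optics.get_image("scene");cv2.imwrite("pics/s4.png",cv2.resize(im[170:300,285:440,::-1],None,fx=5,fy=4.6,interpolation=cv2.INTER_CUBIC))
E
```

```text
50 False t=9.50 Ft=-0.35 Fz=-0.06 w=-0.0001
54 False t=9.75 Ft=0.17 Fz=-0.09 w=0.0003
58 False t=10.00 Ft=0.73 Fz=-0.40 w=-0.0005
62 False t=10.25 Ft=3.35 Fz=2.55 w=-0.0002
66 False t=10.50 Ft=4.53 Fz=3.21 w=-0.0003
70 False t=10.75 Ft=2.18 Fz=-0.05 w=-0.0000
74 False t=11.00 Ft=-0.89 Fz=0.44 w=-0.0003
78 False t=11.25 Ft=0.44 Fz=0.60 w=-0.0001
82 False t=11.50 Ft=0.88 Fz=0.58 w=-0.0002
86 False t=11.75 Ft=-0.30 Fz=0.19 w=-0.0000
90 False t=12.00 Ft=1.42 Fz=0.13 w=0.0001
94 False t=12.25 Ft=3.28 Fz=0.36 w=0.0002
96 False t=12.50 Ft=-0.26 Fz=-0.15 w=0.0004
98 False t=12.75 Ft=4.24 Fz=1.19 w=0.0002
100 False t=13.00 Ft=1.58 Fz=-0.05 w=0.0004
102 False t=13.25 Ft=1.03 Fz=0.57 w=0.0002
104 False t=13.50 Ft=1.10 Fz=0.02 w=0.0001
106 False t=13.75 Ft=0.29 Fz=0.43 w=0.0000
```

View pics/s4.png

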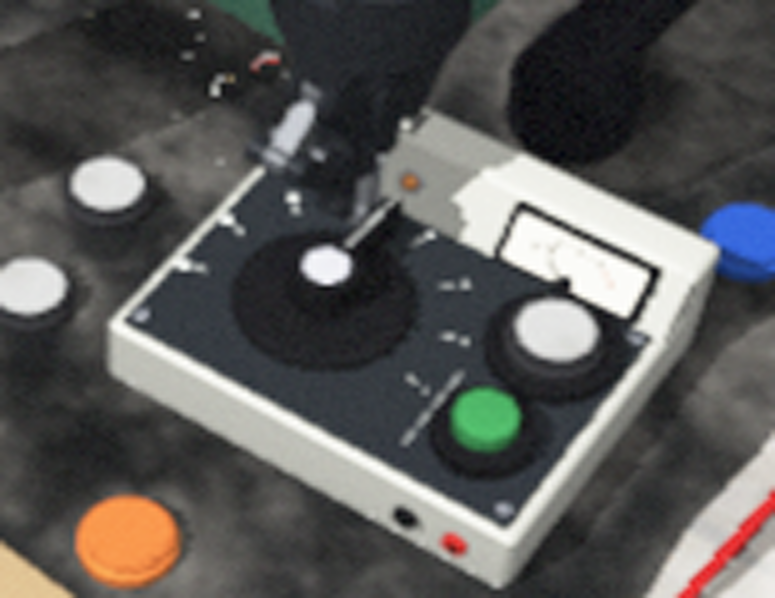

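Whether the lever has reached mark 4 is unclear because of parallax (white line from (348,247) to (398,200) in the crop). I'll compute the angle.

```bash
python3 - <<'E'
from h import *
f=lambda u,v:onplane("scene",(285+u/5,170+v/4.6),.077)
for a,b in (((348,247),(398,200)),((327,265),(400,200)),):
    d=f(*b)-f(*a);w=np.degrees(np.arctan2(d[1],d[0]));print("lever",w,"moved",110.5-w,np.linalg.norm(d))
E
```

```text
lever 1.4319244255615444 moved 109.06807557443845 0.03362705546447183
lever 0.0018079545772597026 moved 110.49819204542274 0.0472098103214823
```

```bash
python3 - <<'E'
from h import *
r.hold(.3); print(st())
im,d=optics.get_image("scene");np.save("s5.npy",im);cv2.imwrite("pics/s5.png",cv2.resize(im[200:250,325:400,::-1],None,fx=10,fy=10,interpolation=cv2.INTER_CUBIC))
E
```

```text
(14.1, array([ 0.5216, -0.1313,  0.088 ]), array([-0.53,  0.27,  0.56]), -0.0002)
```

View pics/s5.png

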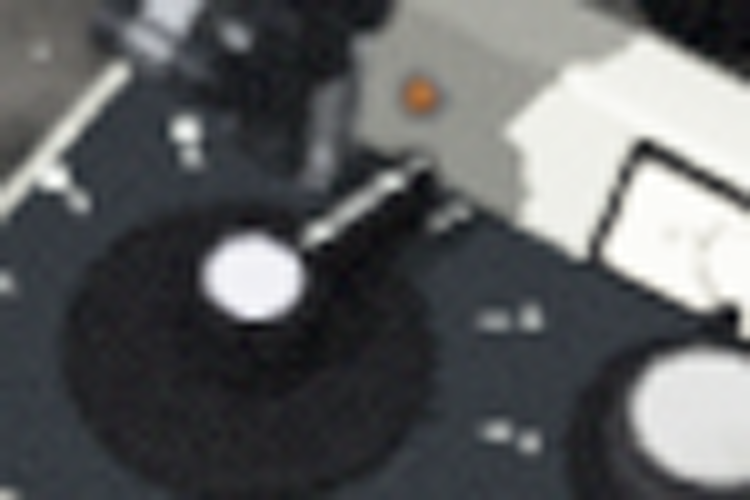

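```bash
python3 - <<'E'
from h import *
f=lambda u,v:onplane("scene",(325+u/10,200+v/10),.077)
for a,b in (((308,242),(425,163)),((253,278),(425,163)),):
    d=f(*b)-f(*a);w=np.degrees(np.arctan2(d[1],d[0]));print("lever",w,"moved",110.5-w,np.linalg.norm(d))
E
```

```text
lever -9.773060324324312 moved 120.27306032432432 0.03161956729409424
lever -10.032003728304627 moved 120.53200372830463 0.046014275235828475
```

The lever is at 120° moved, so the earlier frame caught it mid-snap. Next I'll back off and check it from above with the arm out of the way, then go to the key.

```bash
python3 - <<'E'
from h import *
p,q=pose(L0-106,.008,.088); r.move_straight(p,q,speed=.05)
p[2]=.15; r.move_straight(p,q,speed=.15)
r.reach([KEY[0],KEY[1],.15],quat(-60)); r.move_straight([KEY[0],KEY[1],.108],speed=.1); r.hold(.2); print(st())
for n in("scene","top"):
    im,d=optics.get_image(n)
    c=im[170:300,285:440] if n=="scene" else im[155:255,320:440]
    cv2.imwrite(f"pics/{n}6.png",cv2.resize(c[:,:,::-1],None,fx=5,fy=4.6,interpolation=cv2.INTER_CUBIC))
E
```

```text
(16.49, array([ 0.4669, -0.2406,  0.1087]), array([ 0.04, -0.37,  0.76]), 0.0002)
```

View pics/scene6.png

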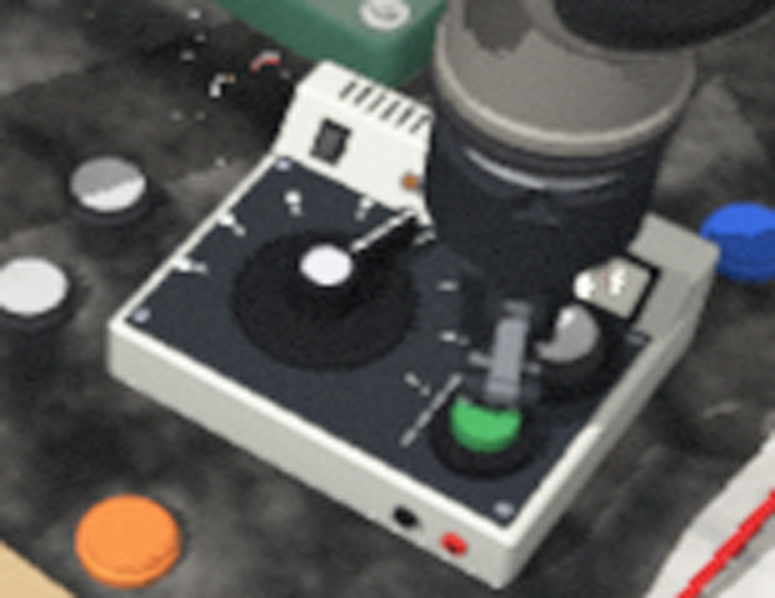

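Marks 0 to 3 are visible and the lever points at the fifth mark (430,235), four clicks on from the start. The fingertip is above the green key at (487,405). Pressing now.

```bash
python3 - <<'E'
from h import *
hit=False
for z in [.100,.097,.095,.093,.0915,.090,.089,.088,.087]:
    hit=r.move_straight([KEY[0],KEY[1],z],speed=.03,max_force=9); print(z,hit,st()[1:3])
    if hit or st()[2][2]>9: break
r.hold(.4);print(st())
im,d=optics.get_image("scene");cv2.imwrite("pics/s7.png",cv2.resize(im[170:300,285:440,::-1],None,fx=5,fy=4.6,interpolation=cv2.INTER_CUBIC))
E
```

```text
0.1 False (array([ 0.4664, -0.2404,  0.0997]), array([-0.05,  0.3 ,  0.16]))
0.097 False (array([ 0.4666, -0.2406,  0.097 ]), array([ 0.49, -0.24,  0.28]))
0.095 False (array([ 0.4667, -0.2407,  0.0951]), array([ 0.3 , -1.41,  1.91]))
0.093 False (array([ 0.4667, -0.2406,  0.0931]), array([-0.04, -0.08,  2.7 ]))
0.0915 False (array([ 0.4667, -0.2406,  0.0916]), array([0.37, 0.01, 4.47]))
0.09 False (array([ 0.4667, -0.2406,  0.0909]), array([-1.09,  0.69, 12.27]))
(18.66, array([ 0.4667, -0.2407,  0.0909]), array([-1.55,  0.75, 11.46]), 0.0001)
```

View pics/s7.png

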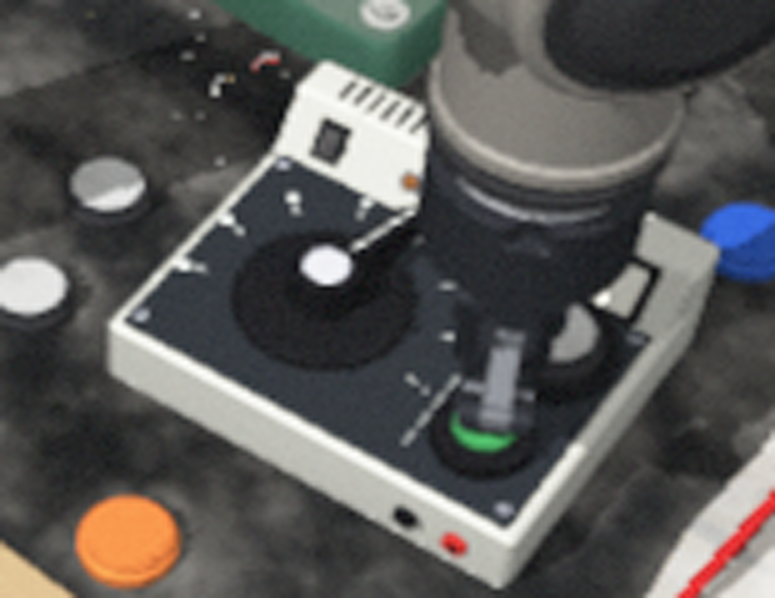

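The key bottomed out: the force jumped to about 12 N after 6 mm of travel. Now I'll release, retract and do a final check.

```bash
python3 - <<'E'
from h import *
r.move_straight([KEY[0],KEY[1],.16],speed=.08)
r.reach([.37,-.20,.24],quat(-60)); r.reach([.33,-.30,.26],quat(-60)); r.hold(.3); print(st())
T0=np.load("top0.npz")["im"];S0=np.load("scene0.npz")["im"]
bx={"key":(0,(395,210,425,240)),"cap":(1,(398,190,419,210)),"c2":(1,(298,202,318,221)),"c3":(1,(305,232,325,251)),"pad":(1,(195,203,245,255))}
bs={"key":(0,(365,245,400,280)),"cap":(1,(385,230,408,252))}
for n,I0,B in(("top",T0,bx),("scene",S0,bs)):
    im,d=optics.get_image(n); cv2.imwrite(f"pics/{n}8.png",im[:,:,::-1])
    for k,(w,b) in B.items():
        try: print(n,k,blob(I0,masks(I0)[w],b)[0].round(1),blob(im,masks(im)[w],b)[0].round(1))
        except Exception as e: print(n,k,e)
    if n=="scene": cv2.imwrite("pics/s8c.png",cv2.resize(im[170:300,285:440,::-1],None,fx=5,fy=4.6,interpolation=cv2.INTER_CUBIC))
E
```

```text
(21.14, array([ 0.3305, -0.2992,  0.2598]), array([-0.32, -0.24,  0.03]), 0.0)
top key [410.9 224.5] [410.8 224.5]
top cap [408.1 199. ] [408.1 199. ]
top c2 [307.8 210.6] [308.7 210.4]
top c3 [314.  240.8] [313.9 240.8]
top pad [217.  228.3] [219.1 228.8]
scene key attempt to get argmax of an empty sequence
scene cap attempt to get argmax of an empty sequence
```

View pics/s8c.png

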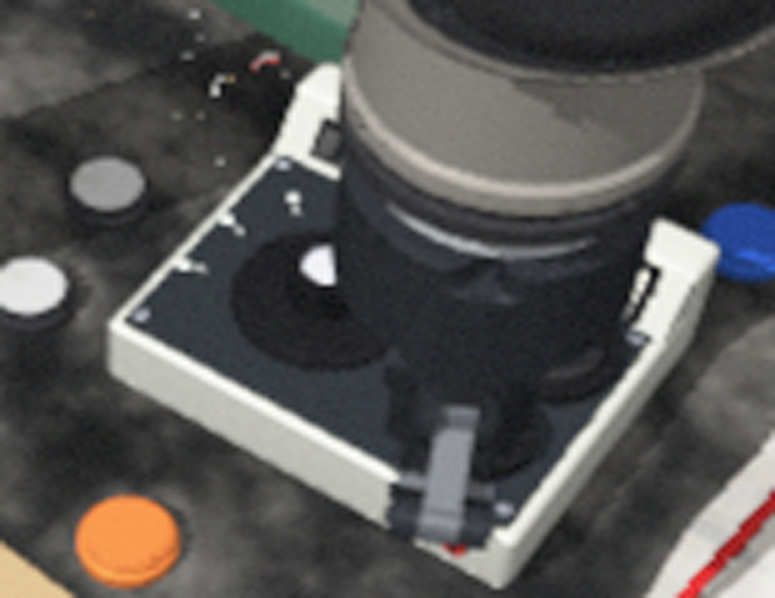

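View pics/top8.png

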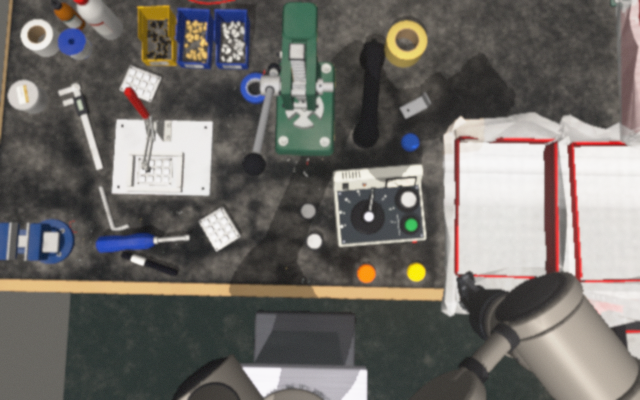

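In the clear top view the lever runs from (369,213) to (373,192), which is about -10° world against -9.5° expected. The key, capsule and bench parts are where they were, with the small 1–2 px mask shifts being shadow. Handing in.

```bash
python3 - <<'E'
from h import *
im,d=optics.get_image("top");m=optics.camera_model("top");c,v=ray("top",(411,225))
print("key top z",(c+v*np.median(d[224:227,410:413])/(np.array(m["R"])[2]@v))[2])
r.finish_job(); print(st())
E
```

```text
key top z 0.07168005259088073
the job is handed in; nothing more can be done
the job is handed in; nothing more can be done
```

I turned the dial four clicks clockwise, then pressed the tone key fully down and let it spring back. The job is handed in at about 21 s of the 58 s allowed; `finish_job` gives no verdict.

**Dial:** It started in the first click. I pushed the lever round with the closed fingertips. The logged side push peaked at about 4.8 N, sampled between steps, and no move hit its 10 N stop. One picture taken as the fourth click snapped showed only about 109°. A second look 0.3 s later measured 120.3°, and the lever was on the fifth mark before I touched the key.

**Key:** I pressed it until the force jumped to about 12 N after roughly 6 mm of travel, held for 0.4 s and released. Its top then measured 71.7 mm above the bench, against 72 mm when up.

**Final checks:**
- **Dial:** in the last top view, the lever still pointed about 120° from its start.
- **Capsule under test:** it had not moved in the picture.
- **Spare capsules and keypad:** these were in place. Shifts of up to 2 px (about 4 mm) in the nearer-centre capsule and the keypad look like the arm's changing shadow.
- **Not confirmed:** the arm blocked the scene camera's view of the key and capsule, so those last checks rest on the top camera alone.

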